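# Load a capped sample tube into the mixer's gated tube carrier

## Task

Slide the carrier's retaining gate fully open, then take the capped sample tube from its cradle and load it into the carrier, cap towards the end lip: its plain end presses the spring follower back far enough for the cap to go down in front of the lip, and it lies level in both saddles. Let go of it, then slide the gate fully home over the cap end. Leave the other things on the bench where they are.

Things in the scene. Friction and masses are not known exactly. Their poses are not given: they have to be found in the camera images.
- carrier: Fixed grey tube carrier, plate 110 x 345 x 12 mm. Origin on the bench under the nominal tube centre; z up; y along the tube: +y to end lip and gate parking, -y to spring follower and 72 mm high white console (y -170 to -110 mm). Rails at x = +-42 mm, tops 18 mm high. A grey insert (saddles, lip, follower) is clamped on it up to 6 mm either way along y: not measured, found by touch.
- seat (a point): Nominal mid point of the seated tube, 50 mm above the bench (axes as the carrier). The tube's axis lies here, level along y, in two 90 degree V saddles (each 8 mm wide, at y = +-30 mm from the insert's middle); the space between the saddles is free for fingers down to 18 mm above the bench.
- lip_nominal (a point): Nominal middle of the top edge, inner face, of the grey end lip: 57.5 mm from the seat towards +y, top 45 mm above the bench, 36 mm wide, 6 mm thick. The true lip is up to 6 mm nearer or farther along y, together with follower and saddles.
- follower_nominal (a point): Nominal face centre of the free spring follower, a steel plate 40 mm wide, 29 to 85 mm above the bench, 49.5 mm from the seat towards -y (true place up to 6 mm off, with the lip). Follower to lip is 107 mm, 8 mm less than the tube. It gives way to -y by 13 mm at most: 4 N to start, 8 N at 8 mm, 10.5 N at 13 mm, then solid.
- gate (a joint): Sliding gate, in m: 0 = fully home against its stop (over the cap end), 0.095 = fully open against its stop, grows to carrier +y. Stays where left, friction 2.5 N. Aluminium bridge 60 mm long in y, 96 mm wide, underside 71, top 75 mm above the bench; covers carrier y 10 to 70 mm when home; clears a seated tube's cap by 4 mm but strikes one standing on the lip.
- gate_knob (a point): Grip point of the black knob on the gate: upright cylinder 22 mm in diameter, 36 mm tall, from 75 to 111 mm above the bench; this point lies on its axis 99 mm above the bench, at carrier x = 0, y = 40 mm + gate joint.
- tube_mid (a point): Mid-length point on the axis of the white capped sample tube, 115 mm long, body 30 mm in diameter, about 110 g; the last 18 mm at its +y end are the blue screw cap, 34 mm in diameter; the plain flat end is at -y. The tube starts lying along the cradle's y, cap to the cradle's +y; it can roll about its y axis. Cap towards the lip, plain end towards the follower when loaded.
- cradle: Fixed low grey cradle, 64 x 110 mm, in which the tube lies level in two shallow saddles (at y = +-32 mm, 10 mm wide) with its axis 52 mm above the bench; origin on the bench under its centre, y along the tube. The space between the saddles is free for fingers down to 10 mm.
- wellblock: Blue well block 80 x 120 x 28 mm, bystander; origin under its centre.
- tipbox: Yellow box 84 x 122 x 50 mm, bystander; origin under its centre.
- bottle: Bottle 80 mm in diameter, 170 mm tall, bystander; origin under its centre.
- jar: White jar 50 mm in diameter, 60 mm tall, bystander; origin under its centre.
- trough: White open trough 60 x 130 x 35 mm, bystander; origin under its centre.
- timer: White timer 65 x 65 x 20 mm, bystander; origin under its centre.
- tube_cap (a point): Centre of the outer face of the tube's cap, on the tube's axis, 57.5 mm from its mid point.
Not all that is in view belongs to the job. Leave any pink look-alike of the cradle alone.

How it is judged:
By the outcome, as a careful person would: the job done as asked, in the order asked, and still so for the second after the job is handed in, with the robot touching nothing.
It also fails if it takes over 72 s, if anything falls off the work surface, if the arm or the gripper's body presses on something with over 40 N, if the wrist force passes 120 N, or if a joint passes its speed limit or range.

## Robot

A 6-joint arm with a two-finger parallel gripper is mounted at the origin on the work surface. World frame = base frame: x ahead of the robot, y to its left, z up, the work surface at z = 0. Lengths are in m, angles in rad, forces in N, time in s.
With the tool pointing down it reaches from about 0.3 to 0.875 m from the base axis. Payload 6.4 kg.
Tool frame: the origin (TCP) lies midway between the tips of the shut fingers; the grasp point (between the pads) lies ctrl.grip_depth behind it (ctrl.grip_depth is the distance from the TCP to the grasp point, in m); x points along the fingers, y is the direction in which the jaws open and shut, and the axes are right-handed (so a half turn about x gives the same grasp; the last joint's range is limited). The gripper opens to 85 mm and grips with 20 to 120 N. Pads are 22 mm wide; open, the fingers measure 114 mm over their backs; the gripper's body (76 mm by 85 mm) begins 54 mm behind the grasp point. The pads swing forward as they close: fully open they stand 13 mm farther back than shut.
Start: joints at [1.036, 0.181, 1.607, -0, 1.354, -0.206], TCP at [0.186, 0.544, 0.231] pointing down, gripper open.
Joint ranges: [-2.99, 2.99], [-0.89, 2.07], [0.3, 2.58], [-1.14, 4.28], [0, 2.63], [-3.12, 3.12]. Speed limits (rad/s): [2.57, 2.57, 3.01, 3.14, 3.14, 3.14].

## Interface

Orientations are given as a unit quaternion [w, x, y, z].
In Python, from bench import ctrl gives the robot as it stands.
- The arm moves only by the tool carry_out, never from a script. Its argument "motion" is one flat list of numbers, 7 for each row, row after row: the turn, a rotation vector about the tool's x, y, z in degrees, then the shift along the tool's x, y, z in m, then the gripper's target within -1 to 1 (shut at 1, half-way at 0, fully open at -1). A call has 1 to 10 rows; each row shifts and turns the pose as measured when the row begins, along the tool's axes as they then stand; what a row does not reach is not made up. A row lasts 1/10 s, in which the tool goes at most 50 mm and 8.59 degrees, less where a joint would pass 70% of its speed; a pose out of reach is approached as far as the arm can. A call with a gripper value outside its range is refused whole. The fingers move at their own pace and stop on an object; the grip force is fixed at half the most. Time passes only in rows, so rows that do not move let the fingers close. It gives the time, the measured TCP pose, the force and the opening at its end, in the units of the state.
- ctrl.get_obs(): the state, without advancing time (a new reading comes with each control period).
- ctrl.camera(name): name is "scene" or "top" or "wrist"; returns the picture (480x640x3 uint8, blue, green, red); there is no depth.
- ctrl.camera_params(name): a dict with "mtx" (3x3 intrinsics, pixels), "k1" (the pictures are not rectified: a ray, as slopes to the right and down, at radius r is drawn at 1 + k1 r^2 times it, then the intrinsics apply), "pose" (4x4, takes a point from camera to world coordinates); the wrist camera has in their place "hand_eye" (4x4, takes a point from camera to tool coordinates, whose origin is the TCP and whose axes are the tool frame's). Camera axes: x right, y down, z forward; pixel columns grow to the right and rows downward; lengths in m; the calibration is good to about 2 mm. A picture is of the moment at which its call begins: read the wrist's pose just before it. camera_params takes no time and is no camera call.
- ctrl.hand_in(): hands the job in, once; it reports no verdict.
Trained networks look in the newest picture that a camera, given by its name, has taken for a name from the list of things; names that differ only in an ending like _2 or _b are one class to them, and where a whole thing is asked for, a point or a joint stands for the part that bears it (a point fixed in the world has none). Each returns a list of dicts, best first, with "conf" (0 to 1); they miss things now and then, are a little off and sometimes report something else, mostly with a low value. They report only what shows in the picture. A call takes as long as a camera call. They do not tell look-alikes from the thing itself.
- ctrl.boxes_of(camera, thing): "point" ([x, y, z] in m, in the coordinates of the camera as it stood for that picture, good to about 4 mm: the middle of the surface that is visible of it).
- ctrl.trace(camera, thing): "pixels" (480x640 bool, what is visible of it).
- ctrl.landmark_of(camera, thing): "point" ([x, y, z] in m, in the coordinates of the camera as it stood for that picture, good to about 4 mm: a listed point, or the origin of a listed thing).
The state is a dict: "time_s": time; "q": joint angles; "dq": joint speeds; "joint_efforts": joint torques, N m; "eef_pos": TCP position; "eef_rot": TCP orientation; "wrist_force": force on the tool from outside, world axes, zero at the start; "torque": the same for the moment, N m; "opening": opening from 0.0 (shut) to 1.0 (fully open).
Only numpy, scipy, OpenCV 4.12 (cv2) and the standard library are available. Lean on these libraries where they do the work, as an engineer would, in place of code of your own. Each camera call takes 0.05 s, during which the arm holds its last target. There are 200 camera calls.

## Working session

There is one attempt and no reset: what is moved stays moved. The work goes in short steps, Python scripts to look and compute and a tool call to move; the robot and the scene stay as the last step left them, time stands still between calls to the robot, and variables do not carry over. Pictures are saved under pics/ and viewed, about 8 in all and at most 12, crops included, and the job is handed in when it is done.

Besides the shell and the picture viewer there is one more tool, called after ">>>" as name(argument=value, ...) on one line, values as JSON. carry_out: Moves the arm, as the interface text tells. Its arguments: {"type":"object","properties":{"motion":{"type":"array"}},"required":["motion"]}

```bash
mkdir -p pics; ls; cat > h.py <<'E'
import numpy as np, cv2
from bench import ctrl
from scipy.spatial.transform import Rotation as R
def rot(o): 
    q=o["eef_rot"]; return R.from_quat([q[1],q[2],q[3],q[0]]).as_matrix()
def campose(name,o=None):
    p=ctrl.camera_params(name)
    if name!="wrist": return np.array(p["pose"])
    o=o or ctrl.get_obs(); T=np.eye(4); T[:3,:3]=rot(o); T[:3,3]=o["eef_pos"]
    return T@np.array(p["hand_eye"])
def w(T,p): return T[:3,:3]@np.array(p)+T[:3,3]
def pix(name,T,P):
    p=ctrl.camera_params(name); c=T[:3,:3].T@(np.array(P)-T[:3,3]); s=c[:2]/c[2]; s=s*(1+p["k1"]*(s@s))
    M=np.array(p["mtx"]); return M[:2,:2]@s+M[:2,2]
def ray(name,T,uv,z):
    p=ctrl.camera_params(name); M=np.array(p["mtx"]); d=np.linalg.inv(M[:2,:2])@(np.array(uv)-M[:2,2]); s=d.copy()
    for _ in range(20): s=d/(1+p["k1"]*(s@s))
    r=T[:3,:3]@np.array([s[0],s[1],1]); return T[:3,3]+r*(z-T[2,3])/r[2]
E
python3 - <<'E'
from h import *
o=ctrl.get_obs(); print(o["time_s"],o["eef_pos"],rot(o).round(3).tolist(),o["opening"],ctrl.grip_depth)
for n in ["top","scene"]:
    im=ctrl.camera(n); cv2.imwrite(f"pics/{n}0.png",im); T=campose(n); print(n,T.round(3).tolist())
    for t in ["carrier","seat","gate_knob","lip_nominal","follower_nominal","tube_mid","tube_cap","cradle","tipbox","bottle","wellblock","jar","trough","timer"]:
        for r in ctrl.landmark_of(n,t)[:3]:
            P=w(T,r["point"]); print(n,t,round(r["conf"],2),P.round(3),pix(n,T,P).round())
print(ctrl.get_obs()["time_s"])
E
```

```text
pics
0.0 [0.18537708 0.54373059 0.23038071] [[-0.001, 0.323, 0.946], [-0.002, 0.946, -0.323], [-1.0, -0.002, -0.0]] 1.0017764964270073 0.0187
top [[0.023, -0.988, 0.15, 0.34], [-1.0, -0.026, -0.015, 0.014], [0.019, -0.149, -0.989, 1.572], [0.0, 0.0, 0.0, 1.0]]
top carrier 0.94 [ 0.548  0.076 -0.001] [280. 246.]
top seat 0.83 [0.545 0.076 0.047] [279. 245.]
top seat 0.73 [0.668 0.404 0.001] [158. 198.]
top gate_knob 0.9 [0.559 0.128 0.099] [258. 236.]
top gate_knob 0.37 [0.666 0.404 0.   ] [159. 199.]
top lip_nominal 0.67 [0.564 0.131 0.044] [258. 237.]
top follower_nominal 0.9 [0.537 0.032 0.051] [297. 248.]
top follower_nominal 0.21 [ 0.623 -0.295  0.003] [421. 222.]
top tube_mid 0.66 [ 0.627 -0.292  0.054] [424. 216.]
top tube_cap 0.74 [ 0.634 -0.238  0.054] [403. 213.]
top tube_cap 0.42 [0.538 0.028 0.05 ] [298. 248.]
top cradle 0.78 [ 0.654 -0.46  -0.002] [481. 212.]
top cradle 0.75 [ 0.623 -0.293  0.003] [420. 221.]
top cradle 0.38 [0.559 0.13  0.101] [257. 236.]
top tipbox 0.86 [ 0.333  0.411 -0.001] [149. 325.]
top bottle 0.57 [ 0.669  0.407 -0.003] [158. 198.]
top bottle 0.46
[... 664 characters left out ...]
] [351. 250.]
scene tube_mid 0.6 [ 0.626 -0.294  0.054] [216. 229.]
scene tube_cap 0.98 [ 0.636 -0.237  0.052] [232. 238.]
scene tube_cap 0.39 [ 0.769  0.204 -0.001] [377. 357.]
scene cradle 0.97 [ 0.652 -0.455 -0.001] [162. 235.]
scene cradle 0.71 [ 0.626 -0.298  0.   ] [217. 247.]
scene tipbox 0.93 [ 0.334  0.411 -0.002] [531. 272.]
scene bottle 0.76 [0.662 0.404 0.   ] [494. 358.]
scene wellblock 0.95 [ 0.451 -0.293  0.002] [259. 216.]
scene wellblock 0.7 [0.662 0.403 0.003] [493. 357.]
scene jar 0.87 [ 0.747 -0.107  0.002] [251. 298.]
scene jar 0.69 [ 0.45  -0.295  0.002] [259. 216.]
scene trough 0.71 [0.771 0.207 0.005] [379. 357.]
scene timer 0.98 [ 0.36  -0.161  0.002] [318. 214.]
1.5
```

```bash
python3 - <<'E'
import cv2,numpy as np
a=cv2.imread("pics/top0.png")[130:330,180:520]; b=cv2.imread("pics/scene0.png")[170:370,130:470]
cv2.imwrite("pics/c0.png",np.vstack([cv2.resize(a,(510,300),interpolation=3),cv2.resize(b,(510,300),interpolation=3)]))
E
```

```text
(no output)
```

View pics/c0.png

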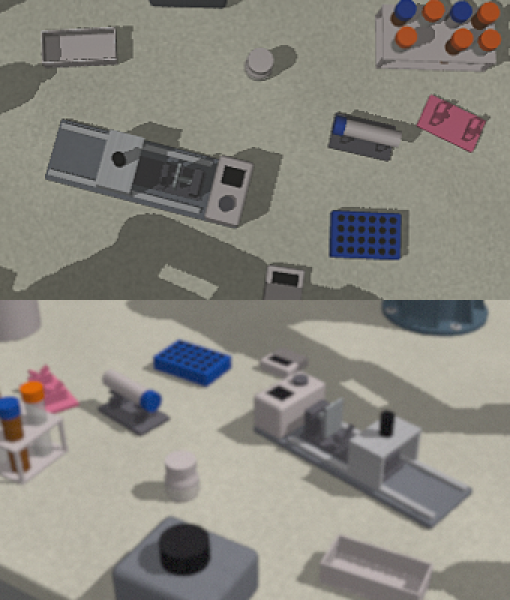

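The picture (top half, the top view) shows the carrier at about (150,175) with its gate and black knob at (120,158). The white tube with its blue cap at (340,128) lies in the grey cradle. The pink look-alike at (455,125) is empty and stays untouched. I'll move over the gate first.

>>> carry_out(motion=[0,0,0,0,-0.025,0.042,-1,0,0,0,0,-0.025,0.042,-1,0,0,0,0,-0.025,0.042,-1,0,0,0,0,-0.025,0.042,-1,0,0,0,0,-0.025,0.042,-1,0,0,0,0,-0.025,0.042,-1,0,0,0,0,-0.025,0.042,-1,0,0,0,0,-0.025,0.042,-1,0,0,0,0,-0.025,0.042,-1,0,0,0,0,-0.025,0.042,-1])

```text
time_s: 2.5
eef_pos: [0.5085, 0.168, 0.2327]
eef_rot: [0.7, 0.113, 0.697, -0.109]
wrist_force: [0.4, 0.0, -0.0]
opening: 0.995
```

>>> carry_out(motion=[8.4,0,0,0,0,0,-1,8.4,0,0,0,0,0,-1,8.4,0,0,0,0,0,-1,8.4,0,0,0,0,0,-1,8.4,0,0,0,0,0,-1,8.4,0,0,0,0,0,-1,8.4,0,0,0,0,0,-1,8.4,0,0,0,0,0,-1,8.4,0,0,0,0,0,-1,8.4,0,0,0,0,0,-1])

```text
time_s: 3.5
eef_pos: [0.514, 0.1597, 0.2328]
eef_rot: [0.435, 0.561, 0.434, -0.555]
wrist_force: [-0.3, 0.4, -0.1]
opening: 1.001
```

```bash
python3 - <<'E'
from h import *
o=ctrl.get_obs(); print(o["time_s"],o["eef_pos"],rot(o).round(3).tolist(),o["wrist_force"])
T=campose("wrist",o); im=ctrl.camera("wrist"); cv2.imwrite("pics/w1.png",im); print(T.round(3).tolist())
for t in ["carrier","gate_knob","lip_nominal","follower_nominal","seat"]:
    for r in ctrl.landmark_of("wrist",t)[:2]:
        P=w(T,r["point"]); print(t,round(r["conf"],2),P.round(4),pix("wrist",T,P).round())
E
```

```text
3.5 [0.51397565 0.15973159 0.23280186] [[0.007, 0.969, -0.246], [0.003, -0.246, -0.969], [-1.0, 0.006, -0.005]] [-0.25865     0.35306928 -0.06235109]
[[0.969, -0.235, -0.07, 0.531], [-0.246, -0.923, -0.297, 0.237], [0.005, 0.306, -0.952, 0.376], [0.0, 0.0, 0.0, 1.0]]
carrier 0.67 [ 0.5486  0.0784 -0.005 ] [379. 272.]
gate_knob 0.9 [0.5571 0.1295 0.0958] [395. 256.]
lip_nominal 0.78 [0.5608 0.1379 0.0422] [386. 224.]
follower_nominal 0.21 [ 0.7465 -0.1115  0.0023] [589. 388.]
seat 0.94 [0.5497 0.0821 0.0507] [388. 292.]
```

View pics/w1.png

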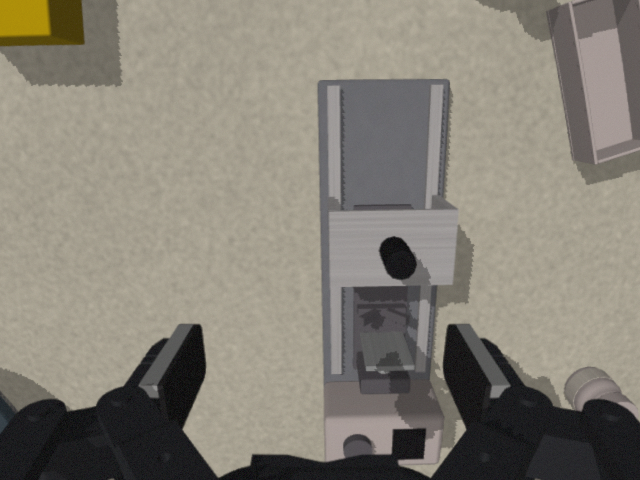

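The wrist view shows the carrier upright in the picture: plate's far end corners at (319,81) and (449,80), knob top at about (400,265), knob base at about (392,243), and the gate nearly home.

```bash
python3 - <<'E'
from h import *
T=campose("wrist")
f=lambda uv,z: ray("wrist",T,uv,z)
a,b,c=f((319,81),.012),f((449,80),.012),f((324,376),.012)
print("corners",a,b,np.linalg.norm(b-a)); d=a-c; print("yaw",np.degrees(np.arctan2(d[0],d[1])), np.degrees(np.arctan2(-(b-a)[1],(b-a)[0])))
print("knob top",f((400,265),.111),"base",f((392,243),.075))
for n,p,z in [("gate corners",(331,209),.075),("",(457,209),.075),("",(331,282),.075),("",(453,285),.075)]: print(n,f(p,z))
E
```

```text
corners [0.53430999 0.26113329 0.012     ] [0.63841564 0.23755069 0.012     ] 0.10674326898928228
yaw 12.858825048694206 12.763562000541583
knob top [0.55836896 0.12875317 0.111     ] base [0.55947694 0.13280387 0.075     ]
gate corners [0.52099527 0.16905826 0.075     ]
 [0.61133468 0.14715205 0.075     ]
 [0.50763962 0.11299999 0.075     ]
 [0.59964272 0.08752769 0.075     ]
```

>>> carry_out(motion=[-1.4,0,0,0,0.0255,0.0095,-1,0,0,0,0.02,0.0255,0.0095,-1,0,0,0,0.035,0,0,-1,0,0,0,0.035,0,0,-1,0,0,0,0.025,0,0,-1])

```text
time_s: 4.3
eef_pos: [0.5671, 0.1295, 0.1207]
eef_rot: [0.451, 0.554, 0.444, -0.541]
wrist_force: [0.1, -0.1, 0.3]
opening: 1.003
```

```bash
python3 - <<'E'
from h import *
o=ctrl.get_obs(); P=np.array([.5585,.1285,.083]); M=rot(o); print(o["time_s"],o["eef_pos"],M.round(3).tolist(),(M.T@(P-o["eef_pos"])).round(4))
T=campose("wrist",o); im=ctrl.camera("wrist"); 
for r in ctrl.landmark_of("wrist","gate_knob")[:2]: print(r["conf"],w(T,r["point"]))
E
```

```text
4.3 [0.56711907 0.12947544 0.12069169] [[0.02, 0.98, -0.199], [0.004, -0.199, -0.98], [-1.0, 0.019, -0.008]] [ 0.0375 -0.009   0.003 ]
0.79 [0.55122018 0.12617257 0.09824726]
```

>>> carry_out(motion=[1.3,0,-1.1,0,-0.009,0.003,-1,0,0,0,0.0,0,0,-1,0,0,0,0.02,0,0,-1,0,0,0,0.016,0,0,-1,0,0,0,0,0,0,-1])

```text
time_s: 4.9
eef_pos: [0.5591, 0.1291, 0.0901]
eef_rot: [0.44, 0.556, 0.443, -0.549]
wrist_force: [-0.4, -0.2, -0.6]
opening: 0.997
```

```bash
python3 - <<'E'
from h import *
o=ctrl.get_obs(); P=np.array([.5585,.1285,.083]); M=rot(o); print(o["time_s"],o["eef_pos"],M.round(3).tolist(),(M.T@(P-o["eef_pos"])).round(4),o["wrist_force"])
T=campose("wrist",o); im=ctrl.camera("wrist"); cv2.imwrite("pics/w2.png",im[200:,100:580])
for r in ctrl.landmark_of("wrist","gate_knob")[:2]: print(r["conf"],w(T,r["point"]))
E
```

```text
4.9 [0.55905681 0.12911757 0.09011017] [[0.005, 0.975, -0.22], [0.008, -0.22, -0.975], [-1.0, 0.003, -0.009]] [ 0.0071 -0.0004  0.0008] [-0.41838198 -0.24503587 -0.58527799]
0.88 [0.55403203 0.12569914 0.09633738]
```

View pics/w2.png

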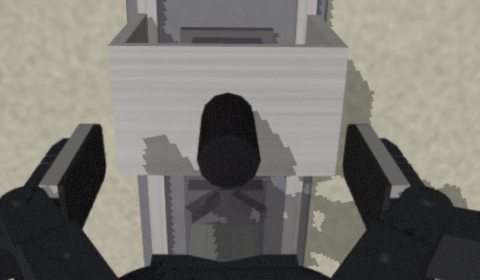

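>>> carry_out(motion=[0,0,0,0.007,0.0005,0.001,-1,0,0,0,0,0,0,1,0,0,0,0,0,0,1,0,0,0,0,0,0,1,0,0,0,0,0,0,1,0,0,0,0,0,0,1,0,0,0,0,0,0,1,0,0,0,0,0,0,1])

```text
time_s: 5.8
eef_pos: [0.5605, 0.1288, 0.0886]
eef_rot: [0.441, 0.556, 0.442, -0.548]
wrist_force: [0.8, -0.3, -1.3]
opening: 0.236
```

>>> carry_out(motion=[0,0,0,0.0,0,-0.012,1,0,0,0,0,0,-0.015,1,0,0,0,0,0,-0.015,1,0,0,0,0,0,-0.015,1,0,0,0,0,0,-0.015,1])

```text
time_s: 6.3
eef_pos: [0.5776, 0.2015, 0.0886]
eef_rot: [0.441, 0.556, 0.441, -0.549]
wrist_force: [1.2, -3.7, -1.1]
opening: 0.237
```

>>> carry_out(motion=[0,0,0,0.0,0,-0.005,1,0,0,0,0,0,-0.004,1,0,0,0,0,0,-0.004,1,0,0,0,0,0,-0.004,1])

```text
time_s: 6.7
eef_pos: [0.5801, 0.2122, 0.0885]
eef_rot: [-0.446, -0.549, -0.439, 0.554]
wrist_force: [-5.6, -20.2, 6.8]
opening: 0.232
```

>>> carry_out(motion=[0,0,0,0,0,0.002,1,0,0,0,0,0,0,-1,0,0,0,0,0,0,-1,0,0,0,0,0,0,-1,0,0,0,0,0,0,-1,0,0,0,0,0,0,-1,0,0,0,-0.03,0,0,-1,0,0,0,-0.04,0,0,-1,0,0,0,-0.04,0,0,-1])

```text
time_s: 7.6
eef_pos: [0.5744, 0.2131, 0.194]
eef_rot: [-0.442, -0.545, -0.443, 0.558]
wrist_force: [0.7, 0.8, 0.1]
opening: 0.997
```

>>> carry_out(motion=[0,0,0,0,0.015,0.046,-1,0,0,0,0,0.015,0.046,-1,0,0,0,0,0.015,0.046,-1,0,0,0,0,0.015,0.046,-1,0,0,0,0,0.015,0.046,-1,0,0,0,0,0.015,0.046,-1,0,0,0,0,0.015,0.046,-1,0,0,0,0,0.015,0.046,-1,0,0,0,0,0.015,0.046,-1,0,0,0,0,0,0,-1])

```text
time_s: 8.6
eef_pos: [0.6251, -0.2318, 0.2097]
eef_rot: [-0.449, -0.549, -0.441, 0.55]
wrist_force: [0.1, 0.7, 0.2]
opening: 1.001
```

```bash
cat > look.py <<'E'
from h import *
import sys
o=ctrl.get_obs(); M=rot(o); print(o["time_s"],o["eef_pos"],M.round(3).tolist(),o["wrist_force"].round(1))
T=campose("wrist",o); im=ctrl.camera("wrist"); cv2.imwrite(f"pics/{sys.argv[1]}.png",im)
for t in sys.argv[2:]:
    for r in ctrl.landmark_of("wrist",t)[:2]:
        P=w(T,r["point"]); print(t,round(r["conf"],2),P.round(4),pix("wrist",T,P).round(), (M.T@(P-o["eef_pos"])).round(4))
E
python3 look.py w3 tube_mid tube_cap cradle
```

```text
8.6 [ 0.62514469 -0.23175078  0.20971216] [[0.007, 0.978, -0.208], [-0.011, -0.208, -0.978], [-1.0, 0.009, 0.009]] [0.1 0.7 0.2]
tube_mid 0.74 [ 0.6243 -0.286   0.0539] [338. 288.] [0.1564 0.0091 0.0518]
tube_cap 0.78 [ 0.6311 -0.2353  0.0523] [333. 223.] [0.1575 0.0052 0.0008]
cradle 0.64 [ 0.6509 -0.453   0.0034] [393. 408.] [0.2089 0.0693 0.2092]
```

View pics/w3.png

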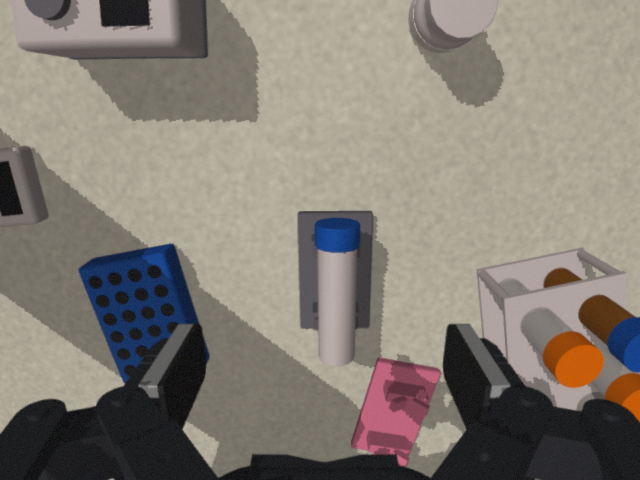

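The tube stands upright in the picture, with its blue cap at (338,235) and its plain end at (337,362). It lies in the grey cradle at (335,270), and the empty pink look-alike is at (398,408). The rack tubes at right are not meant.

```bash
python3 - <<'E'
from h import *
o=ctrl.get_obs();M=rot(o);T=campose("wrist",o); f=lambda uv,z: ray("wrist",T,uv,z)
r=ctrl.trace("wrist","tube_mid")[0]; m=r["pixels"]; ys,xs=np.nonzero(m); print(r["conf"],ys.min(),ys.max())
for y in (260,280,300,320,340): 
    x=xs[ys==y]; print(y,x.min(),x.max(),f(((x.min()+x.max())/2,y),.055))
yb=ys.max(); print("plain end bottom/top", f((337,yb),.067), "cap top edge",f((337,ys.min()),.052))
# body/cap boundary on top (z=.067/.069)
print("cap boundary", f((338,249),.069)); print("cradle corners z.?",[f(p,.01).round(4) for p in [(298,211),(373,211),(370,327),(300,327)]])
E
```

```text
0.76 219 364
260 317 355 [ 0.62778266 -0.25459881  0.055     ]
280 317 354 [ 0.62427376 -0.27051206  0.055     ]
300 317 355 [ 0.6214064 -0.2871416  0.055    ]
320 318 353 [ 0.61766199 -0.30422011  0.055     ]
340 319 353 [ 0.61456617 -0.32212324  0.055     ]
plain end bottom/top [ 0.61215912 -0.33653602  0.067     ] cap top edge [ 0.63457577 -0.22433472  0.052     ]
cap boundary [ 0.63132177 -0.24152017  0.069     ]
cradle corners z.? [array([ 0.6034, -0.2222,  0.01  ]), array([ 0.6647, -0.2348,  0.01  ]), array([ 0.644 , -0.3421,  0.01  ]), array([ 0.5811, -0.3289,  0.01  ])]
```

>>> carry_out(motion=[-0.7,0.6,-0.4,0,0.0047,0.025,-1,0,0,0,0,0.0047,0.025,-1,0,0,0,0.04,0,0,-1,0,0,0,0.04,0,0,-1,0,0,0,0.01,0,0,-1,0,0,0,0,0,0,-1])

```text
time_s: 9.45
eef_pos: [0.6292, -0.2646, 0.1215]
eef_rot: [0.455, 0.544, 0.454, -0.539]
wrist_force: [0.2, -0.5, 0.2]
opening: 1.006
```

```bash
python3 look.py w4 tube_mid tube_cap cradle
```

```text
9.45 [ 0.62918741 -0.26463374  0.12154346] [[0.006, 0.985, -0.173], [0.003, -0.173, -0.985], [-1.0, 0.005, -0.004]] [ 0.2 -0.5  0.2]
tube_mid 0.55 [ 0.6239 -0.2875  0.0499] [324. 303.] [ 0.0715 -0.0016  0.0237]
tube_cap 0.81 [ 0.6325 -0.2343  0.0539] [322. 210.] [ 0.0678 -0.0024 -0.0302]
```

View pics/w4.png

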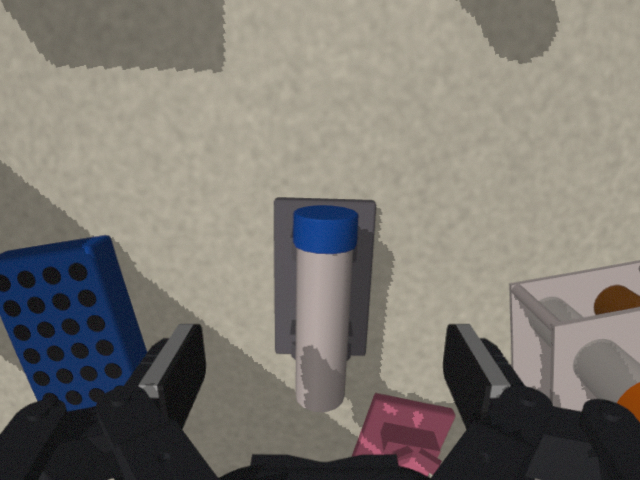

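Closer in, the cap is at (325,228), its lower edge at row 250, and the plain end is at (320,409). The tube lies between the fingers, whose mid column is 325, and is turned slightly.

```bash
python3 - <<'E'
from h import *
o=ctrl.get_obs();M=rot(o);T=campose("wrist",o); f=lambda uv,z: ray("wrist",T,uv,z)
a=f((325,251),.067); b=f((320,409),.067); u=(a-b)/np.linalg.norm(a-b); print(a,b,np.linalg.norm(a-b),"yaw",np.degrees(np.arctan2(u[0],u[1])))
for n,m in [("a",a-.0395*u),("b",b+.0575*u)]: print(n,m,M.T@(m-o["eef_pos"]))
print([f(p,.01).round(4) for p in [(275,198),(376,201),(364,354),(276,353)]])
E
```

```text
[ 0.63268934 -0.25513705  0.067     ] [ 0.6130271  -0.35021161  0.067     ] 0.09708642812383711 yaw 11.684537082216151
a [ 0.62468968 -0.29381851  0.067     ] [ 0.05797939 -0.00198725  0.02785211]
b [ 0.62467218 -0.29390315  0.067     ] [ 0.05797926 -0.00198977  0.0279385 ]
[array([ 0.6055, -0.2346,  0.01  ]), array([ 0.6671, -0.2475,  0.01  ]), array([ 0.6439, -0.3551,  0.01  ]), array([ 0.5828, -0.3431,  0.01  ])]
```

>>> carry_out(motion=[1.7,0,-0.3,0,-0.002,0.014,-1,0,0,0,0,0,0.014,-1,0,0,0,0,0,0,-1,0,0,0,0,0,0,-1])

```text
time_s: 10.05
eef_pos: [0.6251, -0.2986, 0.1305]
eef_rot: [0.449, 0.551, 0.442, -0.547]
wrist_force: [1.2, 0.9, 0.1]
opening: 0.999
```

```bash
cat > goto.py <<'E'
from h import *
import sys
P=np.array([float(v) for v in sys.argv[1:4]]); yaw=float(sys.argv[4]); o=ctrl.get_obs(); M=rot(o)
c,s=np.cos(np.radians(yaw)),np.sin(np.radians(yaw))
D=np.array([[0,c,-s],[0,-s,-c],[-1,0,0]])
print(o["time_s"],o["eef_pos"].round(4),"F",o["wrist_force"].round(1),"open",o["opening"],"rotvec",np.degrees(R.from_matrix(M.T@D).as_rotvec()).round(2),"shift",(M.T@(P-o["eef_pos"])).round(4))
E
python3 goto.py .6247 -.2939 .0333 11.7
```

```text
10.05 [ 0.6251 -0.2986  0.1305] F [1.2 0.9 0.1] open 0.998802993278799 rotvec [-0.2   0.13 -0.71] shift [ 0.0972 -0.0026 -0.0047]
```

>>> carry_out(motion=[-0.2,0,-0.7,0.02,-0.003,-0.0045,-1,0,0,0,0.035,0,0,-1,0,0,0,0.03,0,0,-1,0,0,0,0.01,0,0,-1,0,0,0,0,0,0,-1])

```text
time_s: 10.55
eef_pos: [0.6224, -0.2922, 0.0292]
eef_rot: [-0.446, -0.547, -0.447, 0.549]
wrist_force: [1.0, -1.0, 0.4]
opening: 0.999
```

```bash
python3 goto.py .6247 -.2939 .0333 11.7
```

```text
10.55 [ 0.6224 -0.2922  0.0292] F [ 1.  -1.   0.4] open 0.9993614016453013 rotvec [0.01 0.08 0.15] shift [-0.0041  0.0026  0.0012]
```

>>> carry_out(motion=[0,0,0,-0.004,0.0025,0.001,-1,0,0,0,0,0,0,-1,0,0,0,0,0,0,1,0,0,0,0,0,0,1,0,0,0,0,0,0,1,0,0,0,0,0,0,1,0,0,0,0,0,0,1,0,0,0,0,0,0,1,0,0,0,0,0,0,1])

```text
time_s: 11.45
eef_pos: [0.6231, -0.2942, 0.0397]
eef_rot: [-0.446, -0.546, -0.448, 0.55]
wrist_force: [-0.6, 0.5, -0.9]
opening: 0.327
```

```bash
python3 goto.py .6247 -.2939 .0333 11.7
```

```text
11.45 [ 0.6231 -0.2942  0.0397] F [-0.6  0.5 -0.9] open 0.3269549789164057 rotvec [0.09 0.2  0.39] shift [ 0.0064  0.0015 -0.0007]
```

>>> carry_out(motion=[0,0,0,-0.02,0,0,1,0,0,0,-0.03,0,0,1,0,0,0,-0.035,0,0,1,0,0,0,-0.02,0,0,1])

```text
time_s: 11.85
eef_pos: [0.6215, -0.292, 0.1412]
eef_rot: [-0.442, -0.545, -0.451, 0.551]
wrist_force: [0.8, -0.7, -1.5]
opening: 0.33
```

>>> carry_out(motion=[0,0,0,0,-0.008,-0.02,1,0,0,0,0,-0.015,-0.038,1,0,0,0,0,-0.015,-0.038,1,0,0,0,0,-0.015,-0.038,1,0,0,0,0,-0.015,-0.038,1,0,0,0,0,-0.015,-0.038,1,0,0,0,0,-0.015,-0.038,1,0,0,0,0,-0.015,-0.038,1,0,0,0,0,-0.014,-0.032,1,0,0,0,0,0,0,1])

```text
time_s: 12.85
eef_pos: [0.5635, 0.0539, 0.146]
eef_rot: [-0.446, -0.548, -0.445, 0.55]
wrist_force: [0.1, -1.1, -0.8]
opening: 0.327
```

```bash
python3 goto.py .5536 .0972 .12 12.8; python3 look.py w5 tube_mid tube_cap lip_nominal follower_nominal gate_knob
```

```text
12.85 [0.5635 0.0539 0.146 ] F [ 0.1 -1.1 -0.8] open 0.32705469641166257 rotvec [0.94 0.09 0.03] shift [ 0.0259 -0.0185 -0.0404]
12.85 [0.56346343 0.05392047 0.14600309] [[-0.001, 0.979, -0.206], [-0.001, -0.206, -0.979], [-1.0, -0.001, 0.002]] [ 0.1 -1.1 -0.8]
tube_mid 0.84 [0.565  0.0628 0.1609] [327. 327.] [-0.015  -0.0003 -0.009 ]
tube_cap 0.7 [0.5742 0.1111 0.16  ] [324. 183.] [-0.0141 -0.0012 -0.0581]
```

>>> carry_out(motion=[0.9,0,0,0,-0.0095,-0.02,1,0,0,0,0,-0.009,-0.02,1,0,0,0,0,0,0,1,0,0,0,0.02,0,0,1,0,0,0,0,0,0,1,0,0,0,0,0,0,1])

```text
time_s: 13.75
eef_pos: [0.559, 0.0844, 0.1265]
eef_rot: [-0.438, -0.556, -0.435, 0.557]
wrist_force: [0.1, 0.2, -0.6]
opening: 0.328
```

```bash
python3 goto.py .5536 .0972 .058 12.8; python3 look.py w5 tube_mid tube_cap lip_nominal follower_nominal gate_knob
```

```text
13.75 [0.559  0.0844 0.1265] F [ 0.1  0.2 -0.6] open 0.3275499655434428 rotvec [-0.95  0.24 -0.21] shift [ 0.0684 -0.0086 -0.0115]
13.75 [0.55904965 0.08436257 0.12648266] [[0.003, 0.971, -0.238], [-0.005, -0.238, -0.971], [-1.0, 0.004, 0.004]] [ 0.1  0.2 -0.6]
tube_mid 0.69 [0.5599 0.0911 0.1391] [326. 330.] [-0.0126 -0.0007 -0.0067]
tube_cap 0.71 [0.571  0.1433 0.1397] [321. 176.] [-0.0134 -0.0023 -0.0601]
```

View pics/w5.png

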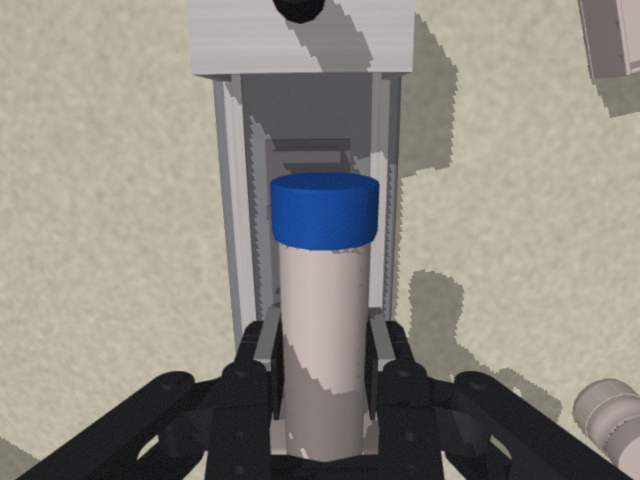

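The tube is held level and straight between the pads, with the cap at (325,210). The open gate shows at the top, and the lip at (310,157) is left of the tube, which agrees with the -9 mm shift still to make.

>>> carry_out(motion=[-0.9,0.2,-0.2,0,-0.0085,-0.0125,1,0,0,0,0,0,0,1,0,0,0,0.03,0,0,1,0,0,0,0,0,0,1,0,0,0,0,0,0,1])

```text
time_s: 14.55
eef_pos: [0.5541, 0.102, 0.0984]
eef_rot: [0.443, 0.553, 0.441, -0.551]
wrist_force: [0.9, 0.1, -0.7]
opening: 0.327
```

```bash
python3 goto.py .5536 .0972 .058 12.8
```

```text
14.55 [0.5541 0.102  0.0984] F [ 0.9  0.1 -0.7] open 0.3266194292714496 rotvec [ 0.21 -0.05 -0.2 ] shift [0.0404 0.0004 0.0048]
```

>>> carry_out(motion=[0,0,0,0.02,0,0,1,0,0,0,0.015,0,0,1,0,0,0,0.003,0,0,1,0,0,0,0,0,0,1,0,0,0,0,0,0,1])

```text
time_s: 15.05
eef_pos: [0.557, 0.1023, 0.0636]
eef_rot: [0.444, 0.554, 0.44, -0.549]
wrist_force: [-0.1, 0.6, -1.2]
opening: 0.33
```

```bash
python3 goto.py .5536 .0972 .058 12.8
```

```text
15.05 [0.557  0.1023 0.0636] F [-0.1  0.6 -1.2] open 0.32954308249452824 rotvec [ 0.26 -0.1  -0.49] shift [ 0.0056 -0.0023  0.0057]
```

>>> carry_out(motion=[0.2,0,-0.5,0.003,-0.003,0.003,1,0,0,0,0,0,0.003,1,0,0,0,0,0,0,1])

```text
time_s: 15.35
eef_pos: [0.5537, 0.0966, 0.0621]
eef_rot: [0.441, 0.553, 0.441, -0.551]
wrist_force: [-0.1, 0.0, -0.9]
opening: 0.332
```

```bash
python3 goto.py .5498 .0806 .058 12.8
```

```text
15.35 [0.5537 0.0966 0.0621] F [-0.1  0.  -0.9] open 0.3323522125381242 rotvec [ 0.05 -0.12 -0.1 ] shift [ 0.004  -0.0002  0.0165]
```

Aligned, and 16.5 mm from nominal along y. Now I'll feel for the follower.

>>> carry_out(motion=[0,0,0,0.001,0,0.002,1,0,0,0,0,0,0.002,1])

```text
time_s: 15.55
eef_pos: [0.553, 0.0924, 0.0615]
eef_rot: [0.442, 0.554, 0.441, -0.551]
wrist_force: [-0.0, -0.2, -2.0]
opening: 0.327
```

>>> carry_out(motion=[0,0,0,0.001,0,0.002,1,0,0,0,0,0,0.002,1])

```text
time_s: 15.75
eef_pos: [0.5521, 0.0881, 0.0604]
eef_rot: [0.442, 0.554, 0.441, -0.551]
wrist_force: [0.6, -0.1, -1.4]
opening: 0.329
```

>>> carry_out(motion=[0,0,0,0,0,0.002,1])

```text
time_s: 15.85
eef_pos: [0.5518, 0.0865, 0.0605]
eef_rot: [0.441, 0.554, 0.441, -0.551]
wrist_force: [2.4, 4.9, -1.3]
opening: 0.328
```

Contact, with about 5 N. The insert's offset is about -1.4 mm. I'll press on about 10 mm.

>>> carry_out(motion=[0,0,0,0,0,0.003,1,0,0,0,0,0,0.003,1,0,0,0,0,0,0.003,1,0,0,0,0,0,0.001,1])

```text
time_s: 16.25
eef_pos: [0.5505, 0.0803, 0.0609]
eef_rot: [0.44, 0.557, 0.442, -0.549]
wrist_force: [1.3, 6.6, -1.1]
opening: 0.332
```

```bash
python3 goto.py .5492 .0782 .0377 12.8
```

```text
16.25 [0.5505 0.0803 0.0609] F [ 1.3  6.6 -1.1] open 0.3317170463531954 rotvec [-0.04 -0.65 -0.25] shift [ 0.0231 -0.0009  0.0026]
```

>>> carry_out(motion=[0,-0.6,-0.2,0,-0.001,0.003,1,0,0,0,0,0,0.003,1,0,0,0,0,0,0.001,1])

```text
time_s: 16.55
eef_pos: [0.5497, 0.0777, 0.0612]
eef_rot: [0.44, 0.556, 0.442, -0.549]
wrist_force: [2.5, 8.0, -3.0]
opening: 0.329
```

```bash
python3 goto.py .5487 .0759 .0377 12.8
```

```text
16.55 [0.5497 0.0777 0.0612] F [ 2.5  8.  -3. ] open 0.32948893229469345 rotvec [-0.07 -0.52 -0.25] shift [ 0.0234 -0.0006  0.0022]
```

>>> carry_out(motion=[0,-0.6,-0.2,0,0,0.003,1,0,0,0,0,-0.0005,0.002,1])

```text
time_s: 16.75
eef_pos: [0.5492, 0.0762, 0.0611]
eef_rot: [0.441, 0.555, 0.441, -0.551]
wrist_force: [5.2, 8.8, -4.3]
opening: 0.328
```

```bash
python3 goto.py .5487 .0759 .0377 12.8;python3 look.py w6
```

```text
16.75 [0.5492 0.0762 0.0611] F [ 5.2  8.8 -4.3] open 0.32838197264373825 rotvec [-0.09 -0.26 -0.17] shift [ 0.0234 -0.0005  0.0005]
16.75 [0.54918025 0.07615562 0.06114597] [[0.004, 0.975, -0.223], [0.004, -0.223, -0.975], [-1.0, 0.003, -0.005]] [ 5.2  8.8 -4.3]
```

View pics/w6.png

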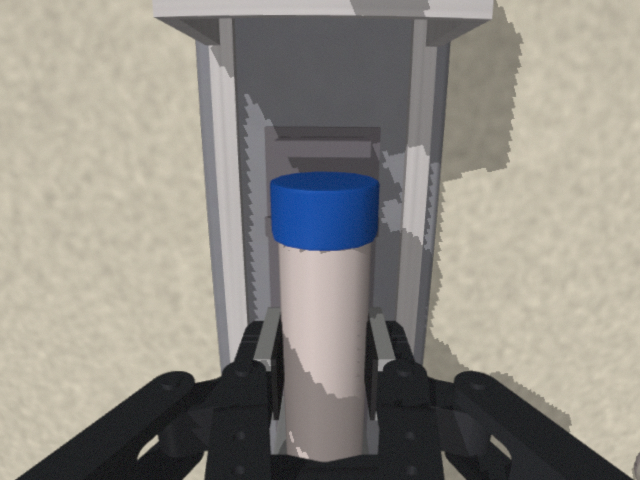

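The cap at (325,210) is centred on the lip, whose top strip is at (322,148). The follower is being pressed with about 9.7 N. I'll check the lip gap by ray.

```bash
python3 - <<'E'
from h import *
o=ctrl.get_obs();T=campose("wrist",o); O=np.array([.5498,.0806]); yh=np.array([.2215,.975])
for r in (127,140,157): print(r,(ray("wrist",T,(322,r),.045)[:2]-O)@yh)
print("TCP",(o["eef_pos"][:2]-O)@yh,"cap face by row174@z.09",(ray("wrist",T,(325,173),.0905)[:2]-O)@yh)
E
```

```text
127 0.06921300255231093
140 0.06454033394310943
157 0.058323151067656565
TCP -0.004510996652266925 cap face by row174@z.09 0.058739357230132815
```

```bash
python3 - <<'E'
from h import *
o=ctrl.get_obs();T=campose("wrist",o); O=np.array([.5498,.0806]); yh=np.array([.2215,.975])
print("bottom rim",(ray("wrist",T,(325,172),.0564)[:2]-O)@yh,"top rim",[(ray("wrist",T,(325,r),.0904)[:2]-O)@yh for r in (185,190)])
E
```

```text
bottom rim 0.054301738794277646 top rim [np.float64(0.055469463490222685), np.float64(0.054097813365044704)]
```

Image and touch agree: the lip's inner face is at 58 mm, the cap face at 54 mm. The gap is 2 to 4 mm. I'll lower the tube.

>>> carry_out(motion=[0,0,0,0.005,0,0.001,1,0,0,0,0.005,0,0.001,1,0,0,0,0.004,0,0.001,1])

```text
time_s: 17.1
eef_pos: [0.5519, 0.078, 0.0497]
eef_rot: [0.44, 0.559, 0.441, -0.547]
wrist_force: [1.1, 8.3, 2.5]
opening: 0.328
```

```bash
python3 goto.py .5488 .0762 .0377 12.8
```

```text
17.1 [0.5519 0.078  0.0497] F [1.1 8.3 2.5] open 0.32830592545311943 rotvec [-0.1  -0.8  -0.53] shift [ 0.012  -0.0027  0.0026]
```

>>> carry_out(motion=[0,-0.8,-0.5,0,-0.003,0.003,1,0,0,0,0,0,0.002,1])

```text
time_s: 17.3
eef_pos: [0.5497, 0.0767, 0.0503]
eef_rot: [0.441, 0.555, 0.441, -0.551]
wrist_force: [1.1, 9.6, -2.5]
opening: 0.328
```

```bash
python3 goto.py .5488 .0762 .0377 12.8
```

```text
17.3 [0.5497 0.0767 0.0503] F [ 1.1  9.6 -2.5] open 0.3279446480272865 rotvec [-0.11 -0.31 -0.24] shift [ 0.0125 -0.0008  0.0008]
```

>>> carry_out(motion=[0,-0.3,-0.3,0.005,-0.001,0.002,1,0,-0.2,-0.2,0.004,-0.001,0.0015,1])

```text
time_s: 17.5
eef_pos: [0.5497, 0.0769, 0.0433]
eef_rot: [0.44, 0.554, 0.441, -0.552]
wrist_force: [1.1, 9.2, 3.4]
opening: 0.331
```

```bash
python3 goto.py .5488 .0762 .0377 12.8
```

```text
17.5 [0.5497 0.0769 0.0433] F [1.1 9.2 3.4] open 0.3309380345431995 rotvec [-0.11 -0.16 -0.04] shift [ 0.0056 -0.0008  0.0009]
```

>>> carry_out(motion=[0,-0.3,-0.2,0.004,-0.001,0.0015,1,0,-0.2,-0.2,0.003,-0.0005,0.001,1])

```text
time_s: 17.7
eef_pos: [0.5503, 0.0776, 0.0384]
eef_rot: [-0.44, -0.553, -0.441, 0.554]
wrist_force: [-6.3, 5.6, 20.3]
opening: 0.334
```

```bash
python3 goto.py .5488 .0762 .0377 12.8
```

```text
17.7 [0.5503 0.0776 0.0384] F [-6.3  5.6 20.3] open 0.33368656299027516 rotvec [-0.12  0.03  0.1 ] shift [ 0.0007 -0.0011  0.0017]
```

It is in the saddles, with Fz 20 N. I'll ease off towards the lip, then release.

>>> carry_out(motion=[0,0,0,0,-0.001,-0.002,1,0,0,0,0,0,-0.001,1])

```text
time_s: 17.9
eef_pos: [0.5505, 0.0796, 0.039]
eef_rot: [-0.442, -0.552, -0.44, 0.554]
wrist_force: [-2.4, -6.7, -2.5]
opening: 0.33
```

```bash
python3 goto.py .5488 .0762 .0377 12.8
```

```text
17.9 [0.5505 0.0796 0.039 ] F [-2.4 -6.7 -2.5] open 0.3296121476007037 rotvec [-0.04  0.17  0.01] shift [ 0.0013 -0.0009  0.0037]
```

>>> carry_out(motion=[0,0,0,0,0,0,1,0,0,0,0,0,0,-1,0,0,0,0,0,0,-1,0,0,0,0,0,0,-1,0,0,0,0,0,0,-1,0,0,0,0,0,0,-1,0,0,0,-0.02,0,0,-1,0,0,0,-0.04,0,0,-1,0,0,0,-0.04,0,0,-1,0,0,0,0,0,0,-1])

```text
time_s: 18.9
eef_pos: [0.5494, 0.0793, 0.1409]
eef_rot: [-0.44, -0.551, -0.441, 0.555]
wrist_force: [-0.2, -0.3, 1.4]
opening: 1.002
```

```bash
python3 look.py w7 tube_mid tube_cap gate_knob; python3 goto.py .5805 .2120 .084 12.8
```

```text
18.9 [0.54935581 0.07930602 0.14094758] [[-0.005, 0.975, -0.223], [-0.003, -0.223, -0.975], [-1.0, -0.004, 0.004]] [-0.2 -0.3  1.4]
tube_mid 0.75 [0.5502 0.0872 0.0521] [325. 239.] [ 0.0888 -0.0006 -0.0082]
tube_cap 0.95 [0.561  0.138  0.0486] [324. 147.] [ 0.0921 -0.0013 -0.0602]
19.1 [0.5445 0.0795 0.1339] F [-0.  -0.8 -1. ] open 1.0010596775656038 rotvec [-0.07  0.32  0.93] shift [ 0.049   0.0063 -0.1374]
```

View pics/w7.png

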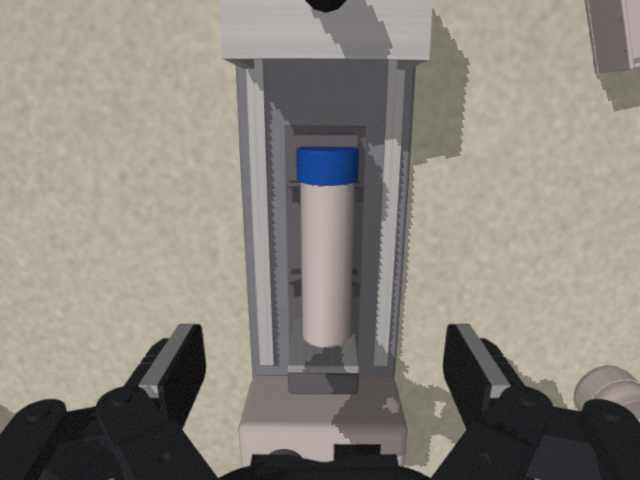

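The tube lies straight and level in the saddles, with the cap face directly in front of the lip at (327,147). The gate is still open, with its knob at (325,3). Next I go to the knob.

>>> carry_out(motion=[0,0,0,-0.03,0,0,-1,0,0.3,0.9,-0.01,0.003,-0.035,-1,0,0,0,0,0.003,-0.035,-1,0,0,0,0,0,-0.035,-1,0,0,0,0,0,-0.03,-1,0,0,0,0,0,0,-1,0,0,0,0,0,0,-1])

```text
time_s: 19.8
eef_pos: [0.5753, 0.2128, 0.1604]
eef_rot: [-0.435, -0.547, -0.444, 0.56]
wrist_force: [-0.5, -0.7, -1.2]
opening: 0.999
```

```bash
python3 goto.py .5800 .2120 .084 12.8
```

```text
19.8 [0.5753 0.2128 0.1604] F [-0.5 -0.7 -1.2] open 0.9987846082687821 rotvec [-0.25  0.4   1.26] shift [ 0.0763  0.0064 -0.0008]
```

>>> carry_out(motion=[-0.2,0.4,1.2,0,0.005,-0.001,-1,0,0,0,0.02,0,0,-1,0,0,0,0.02,0,0,-1,0,0,0,0.01,0,0,-1,0,0,0,0,0,0,-1,0,0,0,0,0,0,-1])

```text
time_s: 20.4
eef_pos: [0.5799, 0.2068, 0.1062]
eef_rot: [-0.44, -0.553, -0.439, 0.554]
wrist_force: [0.2, -1.4, 1.1]
opening: 0.998
```

```bash
python3 goto.py .5800 .2120 .084 12.8
```

```text
20.4 [0.5799 0.2068 0.1062] F [ 0.2 -1.4  1.1] open 0.998122177201796 rotvec [-0.31  0.08  0.03] shift [ 0.0222 -0.001  -0.0052]
```

>>> carry_out(motion=[-0.3,0,0,0.01,-0.001,-0.005,-1,0,0,0,0.012,0,0,-1,0,0,0,0,0,0,-1,0,0,0,0,0,0,1,0,0,0,0,0,0,1,0,0,0,0,0,0,1,0,0,0,0,0,0,1,0,0,0,0,0,0,1,0,0,0,0,0,0,1,0,0,0,0,0,0,1])

```text
time_s: 21.4
eef_pos: [0.5802, 0.2129, 0.0854]
eef_rot: [-0.441, -0.552, -0.441, 0.553]
wrist_force: [0.6, -0.2, -1.2]
opening: 0.233
```

```bash
python3 goto.py .5800 .2120 .084 12.8
```

```text
21.4 [0.5802 0.2129 0.0854] F [ 0.6 -0.2 -1.2] open 0.23283707306682766 rotvec [ 0.04  0.02 -0.01] shift [0.0014 0.     0.0009]
```

>>> carry_out(motion=[0,0,0,0,0,0.008,1,0,0,0,0,0,0.01,1,0,0,0,0,0,0.01,1,0,0,0,0,0,0.01,1])

```text
time_s: 21.8
eef_pos: [0.5714, 0.1754, 0.0854]
eef_rot: [0.441, 0.553, 0.442, -0.551]
wrist_force: [-0.5, 3.9, -1.0]
opening: 0.236
```

>>> carry_out(motion=[0,0,0,0,0,0.01,1,0,0,0,0,0,0.01,1,0,0,0,0,0,0.01,1])

```text
time_s: 22.1
eef_pos: [0.5638, 0.143, 0.0854]
eef_rot: [0.441, 0.553, 0.442, -0.552]
wrist_force: [1.0, 3.1, -0.9]
opening: 0.239
```

```bash
python3 goto.py .5591 .1203 .0854 12.8
```

```text
22.1 [0.5638 0.143  0.0854] F [ 1.   3.1 -0.9] open 0.23886036981194902 rotvec [ 0.06 -0.15 -0.  ] shift [-0.      0.0004  0.0231]
```

>>> carry_out(motion=[0,0,0,0,0,0.008,1,0,0,0,0,0,0.007,1,0,0,0,0,0,0.004,1,0,0,0,0,0,0.003,1])

```text
time_s: 22.5
eef_pos: [0.5588, 0.1219, 0.0855]
eef_rot: [0.438, 0.556, 0.443, -0.55]
wrist_force: [6.9, 28.5, -6.8]
opening: 0.234
```

>>> carry_out(motion=[0,0,0,0,0,0.004,1,0,0,0,0,0,0.003,1])

```text
time_s: 22.7
eef_pos: [0.5589, 0.1223, 0.0856]
eef_rot: [0.436, 0.561, 0.445, -0.546]
wrist_force: [5.1, 14.3, -4.4]
opening: 0.232
```

```bash
python3 goto.py .5591 .1203 .0854 12.8
```

```text
22.7 [0.5589 0.1223 0.0856] F [ 5.1 14.3 -4.4] open 0.2323355448753582 rotvec [-0.14 -1.39 -0.19] shift [0.0001 0.0006 0.0019]
```

>>> carry_out(motion=[0,-1.4,0,0,0,0.003,1,0,-0.8,0,0,0,0.004,1,0,-0.5,0,0,0,0.004,1])

```text
time_s: 23.0
eef_pos: [0.5588, 0.1218, 0.0854]
eef_rot: [0.443, 0.553, 0.437, -0.553]
wrist_force: [5.8, 18.9, -6.3]
opening: 0.232
```

```bash
python3 goto.py .5591 .1203 .0854 12.8
```

```text
23.0 [0.5588 0.1218 0.0854] F [ 5.8 18.9 -6.3] open 0.23228467492568786 rotvec [-0.15  0.28 -0.41] shift [0.     0.0006 0.0014]
```

>>> carry_out(motion=[0,0,0,0,0,0,-1,0,0,0,0,0,0,-1,0,0,0,0,0,0,-1,0,0,0,0,0,0,-1,0,0,0,0,0,0,-1,0,0,0,-0.02,0,0,-1,0,0,0,-0.04,0,0,-1,0,0,0,-0.04,0,0,-1,0,0,0,-0.03,0,0,-1,0,0,0,0,0,0,-1])

```text
time_s: 24.0
eef_pos: [0.5576, 0.1193, 0.2191]
eef_rot: [-0.444, -0.552, -0.436, 0.555]
wrist_force: [0.8, 0.8, 0.1]
opening: 0.998
```

>>> carry_out(motion=[0,0,0,0,0,0,-1,0,0,0,0,0,0,-1,0,0,0,0,0,0,-1])

```text
time_s: 24.3
eef_pos: [0.5569, 0.1186, 0.2177]
eef_rot: [-0.443, -0.552, -0.436, 0.556]
wrist_force: [0.3, -0.7, 0.5]
opening: 1.0
```

```bash
python3 look.py w8 gate_knob tube_cap tube_mid; python3 - <<'E'
from h import *
O=np.array([.5498,.0806]); yh=np.array([.2215,.975])
for n in ("top","scene"):
    ctrl.camera(n); T=campose(n)
    for t in ("gate_knob","tube_mid","tube_cap","carrier"):
        for r in ctrl.landmark_of(n,t)[:1]: P=w(T,r["point"]); print(n,t,round(r["conf"],2),P.round(4),"y",((P[:2]-O)@yh).round(4))
E
```

```text
24.3 [0.55685133 0.11859242 0.21770567] [[0.002, 0.974, -0.226], [-0.011, -0.226, -0.974], [-1.0, 0.004, 0.01]] [ 0.3 -0.7  0.5]
gate_knob 0.97 [0.5502 0.1162 0.097 ] [316. 241.] [ 0.1207 -0.0064  0.0026]
gate_knob 0.71 [ 7.705e-01  2.129e-01 -6.000e-04] [557.  33.] [ 0.2176  0.1859 -0.1425]
tube_mid 0.61 [0.5513 0.0873 0.0537] [327. 258.] [0.1644 0.001  0.0301]
top gate_knob 0.44 [0.5565 0.1223 0.102 ] y 0.0421
top tube_mid 0.55 [0.5516 0.0792 0.0562] y -0.001
top tube_cap 0.73 [ 0.549   0.0746 -0.    ] y -0.0061
top carrier 0.62 [ 0.5488  0.0734 -0.0017] y -0.0072
scene gate_knob 0.7 [0.5598 0.1193 0.0937] y 0.0399
scene tube_mid 0.87 [0.5517 0.0782 0.0545] y -0.0019
scene tube_cap 0.85 [0.5644 0.1392 0.0531] y 0.0603
scene carrier 0.78 [ 0.5453  0.0786 -0.0012] y -0.0029
```

View pics/w8.png

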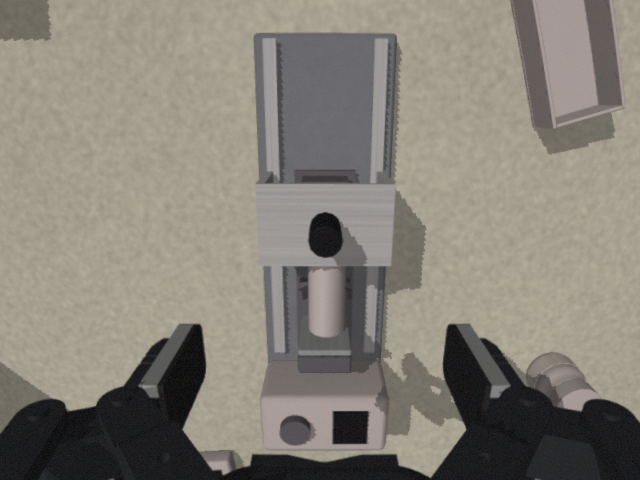

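The gate covers the cap (knob at (325,235), bridge rows 184 to 266), and the white body shows below it in line. I'll measure the gate against the plate's end and the console.

```bash
python3 - <<'E'
from h import *
o=ctrl.get_obs();T=campose("wrist",o); O=np.array([.5498,.0806]); yh=np.array([.2215,.975])
f=lambda uv,z:(ray("wrist",T,uv,z)[:2]-O)@yh
e=f((325,34),.012); c=f((325,364),.072)
print("plate end",e,"gate edges",f((325,184),.075),f((325,266),.075),"console front edge",c,"plain end top",f((326,336),.064))
print("gate rel. plate-end(+70 exp)",f((325,184),.075)-e+.1725,"rel. console -110 (exp 70/10)",f((325,184),.075)-c-.110,f((325,266),.075)-c-.110)
E
```

```text
plate end 0.1724955975914712 gate edges 0.06829301410305028 0.008136602780719674 console front edge -0.07784260013770619 plain end top -0.05673664917824924
gate rel. plate-end(+70 exp) 0.06829741651157906 rel. console -110 (exp 70/10) 0.03613561424075647 -0.024020797081574133
```

```bash
python3 -c "
from bench import ctrl
print(ctrl.hand_in(), ctrl.get_obs()['time_s'])"
```

```text
the job is handed in; nothing more can be done
the job is handed in; nothing more can be done
```

The job is done and handed in at about 25 s. I slid the gate open to its stop and took the tube from the grey cradle. I pressed it about 10 mm into the follower, lowered the cap in front of the lip and let go. Then I slid the gate home against its stop. The other things on the bench were not touched.

**Tube:** Before release, the tube pushed back against the lip with about 7 N. The wrist picture after release shows it straight in both saddles with the cap in front of the lip. Later readings put its axis at about 52–56 mm, against 50 mm expected, which is within the error of the networks.

**Gate:** It stopped solid at about 19–28 N. In the last picture the bridge edges lie at 8 and 68 mm, where 10 and 70 mm were expected.

**Checks that disagreed:**
- **Gate travel:** From regripping the open gate to the home stop, the arm moved about 93 mm, not 95 mm. Before letting go at the open stop I eased the arm back 2 mm, so the gate may have crept back 1–2 mm there.
- **Console edge:** One check against the console's front edge came out more than 30 mm off. I put this down to picking the wrong edge in the picture and ignored it.
- **Carrier origin:** Two of the last readings (top and scene cameras) placed the carrier 3–7 mm off, and one tube cap reading (top camera) was clearly false.

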